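# Lift the loaf maker's lid by its lever and ease it shut

## Task

Press the broad lever on the front of the loaf maker all the way down with the fingertips, so that its lid stands fully open, and keep it open for two seconds so that I can see whether the tin inside is seated. Then let the lever up slowly, taking two seconds or more, staying on it until the lid has closed completely so that it never drops or slams, and move clear. Do not touch the lid itself, and leave the pan, bowls, trivet and brush where they are.

Things in the scene. Friction and masses are not known exactly. Their poses are not given: they have to be found in the camera images.
- loaf_maker: Black plastic loaf maker, fixed to the counter: a box 260 deep (x) by 240 wide (y) by 200 high, with a 28 lid on top (228 in all). Origin at the centre of its underside; its own -x is the front, from which the lever sticks out; z up. The lid is hinged along the rear (+x) top edge and its front edge swings up and back, away from the lever. An open aluminium tin is fixed inside.
- lever_pad (a point): Centre of the upper face of the lever's press pad: a flat aluminium pad 96 wide (along the loaf maker's y) by 60 long (along its x), 14 thick, too broad to grasp, with a 70 wide neck towards the machine. The point lies about 105 in front of the front face and about 167 above the counter at rest; it moves with the lever. At rest the pad slopes 0.22 rad, its outer edge higher; pressed fully down it slopes 0.23 rad the other way.
- lever (a joint): Angle of the lever, rad: 0 at rest (up, lid shut), 0.45 fully pressed, at a firm stop. Its pivot is horizontal, along the loaf maker's y, 20 behind the front face and 130 above the counter, so that the pad point goes about 58 mm down in nearly a straight line, moving under 5 mm sideways. Pressing takes about 4 to 10 N on the pad (it varies); let go, the lid's weight drives it back up at once.
- lid (a joint): Angle of the lid, rad: 0 shut, 0.9 fully open. Geared to the lever: always twice the lever's angle. It has no stay: let go, it falls shut at more than 2 rad/s, a slam. Closing at up to 1.5 rad/s (pad rising at 0.09 m/s) is still no slam.
- lid_front (a point): Middle of the upper front edge of the lid, a black plate 256 by 240 by 28 thick with a grey raised middle. 219 above the counter when shut; it swings up and back with the lid. The lid is not to be touched.
- baking_pan: Bystander, loose: empty aluminium baking pan 242 by 120 by 60 high. Origin at the centre of its underside.
- bowls: Bystander, loose: two nested steel bowls, 170 across and 74 high together. Origin at the centre of the underside.
- trivet: Bystander, loose: slatted bamboo trivet 170 by 165 by 18 high. Origin at the centre of the underside.
- brush: Bystander, loose: silicone brush about 200 long, lying flat, 16 high. Origin on its underside near the middle.

How it is judged:
By the outcome, as a careful person would: the job done as asked, in the order asked, and still so for the second after the job is handed in, with the robot touching nothing.
It also fails if it takes over 42 s, if anything falls off the work surface, if the arm or the gripper's body presses on something with over 40 N, if the wrist force passes 120 N, or if a joint passes its speed limit or range.

## Robot

A 7-joint arm with a two-finger parallel gripper is mounted at the origin on the work surface. World frame = base frame: x ahead of the robot, y to its left, z up, the work surface at z = 0. Lengths are in m, angles in rad, forces in N, time in s.
With the tool pointing down it reaches from about 0.4 to 0.85 m from the base axis. Payload 10.4 kg.
Tool frame: the origin (TCP) lies midway between the tips of the shut fingers; the grasp point (between the pads) lies 19 mm behind it (r.grasp_offset is the distance from the TCP to the grasp point, in m); x points along the fingers, y is the direction in which the jaws open and shut, and the axes are right-handed (so a half turn about x gives the same grasp; the last joint's range is limited). The gripper opens to 87 mm and grips with 3 to 60 N. Pads are 19 mm wide; open, the fingers measure 117 mm over their backs; the gripper's body (75 mm by 190 mm) begins 51 mm behind the grasp point.
Start: joints at [-1.142, 0.332, -0.065, 1.46, 0.022, 1.35, -0.088], TCP at [0.273, 0.562, 0.223] pointing down, gripper open.
Joint ranges: [-2.6, 2.6], [-0.5, 2.12], [-1.47, 1.34], [0.16, 2.42], [-1.27, 4.41], [0.06, 2.06], [-2.6, 2.6]. Speed limits (rad/s): [2.22, 2.22, 2.79, 2.79, 3.14, 3.14, 3.14].

## Interface

Orientations are given as a unit quaternion [x, y, z, w].
In Python, from bench import r, vision, close_job gives the robot as it stands. The module is installed in compiled form; this text tells all that it offers.
- The arm moves only by the shell command python3 -m pendant 'ROWS' [OPENING] [FORCE]. ROWS is text: rows parted by semicolons, each of 6 numbers parted by spaces: the shift along the tool's x, y, z in units of 0.25 m (1.0 is 0.25 m), then the turn, a rotation vector about the tool's x, y, z in units of 1.5 rad (1.0 is 1.5 rad). A call has 1 to 8 rows; each row is the pose to reach, as a shift and turn from the pose commanded when the call began, along the tool's axes at that moment; what a row does not reach only later rows make up. A row lasts 1/10 s, in which the tool goes at most 50 mm and 8.59 degrees, less where a joint would pass 70% of its speed; a pose out of reach is approached as far as the arm can. A call with a number of a shift or a turn outside -1 to 1 is refused whole. A call with a gripper value outside its range is refused whole. OPENING is the gripper command: -1 is shut, 1 is fully open, values between are in proportion, set as the call begins (- or left out, the last holds). The fingers move at their own pace and stop on an object; FORCE is the grip in N (left out, the last holds). Time passes only in rows, so rows that repeat a pose let the fingers close. It gives the time, the measured TCP pose, the force and the opening at its end, in the units of the state.
- r.read_state(): the state, without advancing time (a new reading comes with each control period).
- vision.camera(name): name is "scene" or "top" or "wrist"; returns (picture, depth): 400x640x3 uint8, blue, green, red; 400x640 float32, m along the optical axis (not along the pixel's ray), 0 where there is no reading.
- vision.get_calibration(name): a dict with "camera_matrix" (3x3 intrinsics, pixels), "rvec" (rotation vector, rad) and "tvec" (3), from world to camera coordinates, as OpenCV has them. Camera axes: x right, y down, z forward; pixel columns grow to the right and rows downward; lengths in m; the calibration is good to about 2 mm. A picture is of the moment at which its call begins: read the wrist's pose just before it. get_calibration takes no time and is no camera call; for the wrist camera it gives the pose at the moment of the call.
- close_job(): hands the job in, once; it reports no verdict.
The state is a dict: "time": time; "joint_positions": joint angles; "joint_vel": joint speeds; "joint_torque": joint torques, N m; "ee_pos": TCP position; "eef_rot": TCP orientation; "ft_force": force on the tool from outside, world axes, zero at the start; "torque": the same for the moment, N m; "width": finger opening in m.
Only numpy, scipy, OpenCV 4.12 (cv2) and the standard library are available. Lean on these libraries where they do the work, as an engineer would, in place of code of your own. Each camera call takes 0.05 s, during which the arm holds its last target. There are 200 camera calls.

## Working session

There is one attempt and no reset: what is moved stays moved. The work goes in short steps, Python scripts to look and compute and a shell command to move; the robot and the scene stay as the last step left them, time stands still between calls to the robot, and variables do not carry over. Pictures are saved under pics/ and viewed, about 8 in all and at most 12, crops included, and the job is handed in when it is done.

```bash
mkdir -p pics; cat > h.py <<'E'
import numpy as np, cv2
from scipy.spatial.transform import Rotation as R
from bench import r, vision
def cloud(name):
    c=vision.get_calibration(name); im,d=vision.camera(name)
    K=np.array(c["camera_matrix"]);Rm=cv2.Rodrigues(np.array(c["rvec"],float))[0];t=np.array(c["tvec"]).ravel()
    v,u=np.mgrid[:400,:640]
    p=np.stack([(u-K[0,2])/K[0,0]*d,(v-K[1,2])/K[1,1]*d,d],-1)
    return im,d,(p-t)@Rm
E
python3 - <<'E'
from h import *
s=r.read_state();print({k:np.round(s[k],3) for k in s})
ims=[]
for n in("scene","top"):
    im,d,P=cloud(n);np.savez(n+'.npz',im=im,d=d,P=P);ims.append(im)
cv2.imwrite('pics/a.png',cv2.resize(np.vstack(ims),(640,800))[:, :]) if 0 else [cv2.imwrite(f'pics/{n}.png',i) for n,i in zip("st",ims)]
E
```

```text
{'time': np.float64(0.0), 'joint_positions': array([-1.142,  0.333, -0.065,  1.461,  0.022,  1.35 , -0.088]), 'joint_vel': array([-0.   , -0.001, -0.001,  0.001,  0.   ,  0.001, -0.   ]), 'joint_torque': array([-0.0000e+00, -6.2325e+01,  2.4000e-02, -3.8990e+01, -6.1000e-02,
        4.0000e-02,  0.0000e+00]), 'ee_pos': array([0.273, 0.562, 0.222]), 'eef_rot': array([ 0.158,  0.689, -0.159,  0.689]), 'ft_force': array([ 0.739, -0.393,  0.02 ]), 'torque': array([-0.003,  0.002,  0.029]), 'width': np.float64(0.087)}
```

View pics/s.png

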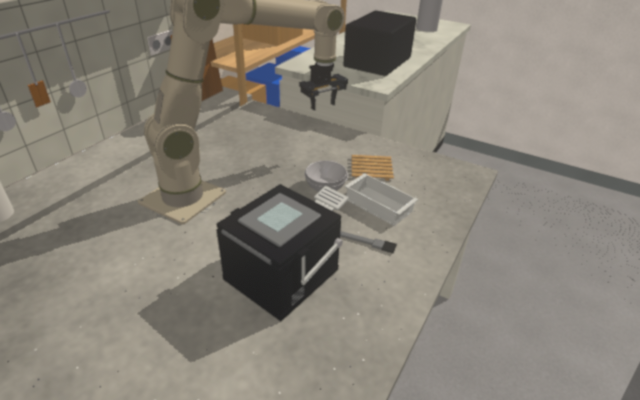

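View pics/t.png

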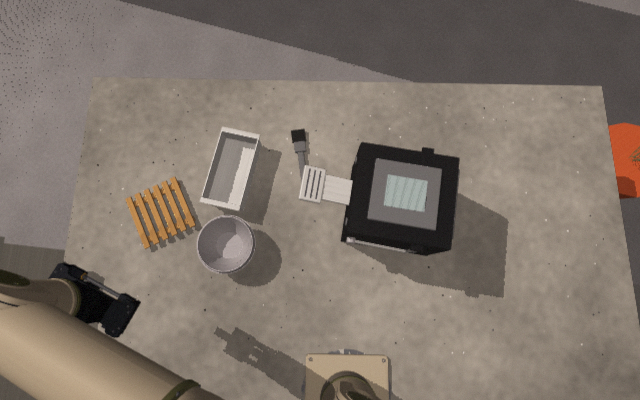

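The top view shows the slatted lever pad at about (312,184) with its neck running to (350,190). The lid is centred near (405,198), and the bowls, at (226,244), and the pan, at (232,168), lie to the left. Next I measure the pad and the lid.

```bash
python3 - <<'E'
from h import *
z=np.load('top.npz');P=z['P'];im=z['im']
for n,(u0,u1,v0,v1),lo,hi in(("pad",(290,352,160,210),.12,.2),("lid",(335,470,135,262),.205,.26)):
    m=np.zeros((400,640),bool);m[v0:v1,u0:u1]=1;m&=(P[...,2]>lo)&(P[...,2]<hi)&(z['d']>0)
    q=P[m];rect=cv2.minAreaRect(q[:,:2].astype(np.float32))
    print(n,len(q),q.mean(0).round(4),np.round(rect[0],4),np.round(rect[1],4),rect[2],cv2.boxPoints(rect).round(3).tolist(),np.percentile(q[:,2],[2,50,98]).round(3))
for u,v in((303,183),(312,184),(320,186),(326,187),(335,188),(226,218),(258,140),(298,135),(235,207)):print(u,v,P[v,u].round(3))
s=r.read_state();print(R.from_quat(s['eef_rot']).as_matrix().round(3))
E
```

```text
pad 1529 [0.5628 0.0718 0.1575] [0.5615 0.0669] [0.1435 0.0992] 77.517578125 [[0.49799999594688416, 0.00800000037997961], [0.593999981880188, -0.014000000432133675], [0.625, 0.12600000202655792], [0.5289999842643738, 0.14800000190734863]] [0.139 0.159 0.174]
lid 9752 [ 0.5289 -0.1274  0.2217] [ 0.535  -0.1304] [0.2618 0.271 ] 81.40345001220703 [[0.38100001215934753, -0.23999999463558197], [0.6489999890327454, -0.2800000011920929], [0.6890000104904175, -0.020999999716877937], [0.42100000381469727, 0.01899999938905239]] [0.211 0.22  0.23 ]
303 183 [0.567 0.129 0.175]
312 184 [0.568 0.105 0.163]
320 186 [0.563 0.084 0.163]
326 187 [0.562 0.067 0.157]
335 188 [0.562 0.043 0.15 ]
226 218 [0.487 0.353 0.065]
258 140 [0.73  0.274 0.058]
298 135 [0.766 0.155 0.013]
235 207 [0.521 0.33  0.059]
[[-0.001  0.437  0.9  ]
 [-0.001  0.9   -0.437]
 [-1.    -0.001  0.   ]]
```

```bash
cat > g.py <<'E'
import sys
from h import *
# print shift/turn (pendant units) from current pose to TCP target with tool down, jaws along machine y
def go(p,yaw=np.arctan2(-.16,.987)):
    s=r.read_state();A=R.from_quat(s['eef_rot']);y=np.array([np.cos(yaw),np.sin(yaw),0]);x=np.array([0,0,-1.])
    B=R.from_matrix(np.stack([x,y,np.cross(x,y)],1))
    print('t',s['time'].round(2),'pos',s['ee_pos'].round(4),'F',s['ft_force'].round(1),'shift',(A.inv().apply(np.array(p)-s['ee_pos'])/.25).round(3),'turn',((A.inv()*B).as_rotvec()/1.5).round(3))
go(list(map(float,sys.argv[1:4])))
E
python3 -m pendant '0 -.57 .93 .43 0 0;0 -.57 .93 .43 0 0;0 -.57 .93 .43 0 0;0 -.57 .93 .43 0 0;0 -.57 .93 .43 0 0;0 -.57 .93 .43 0 0;0 -.57 .93 .43 0 0;0 -.57 .93 .43 0 0' -1 20
python3 g.py .567 .103 .225
```

```text
time: 0.9
ee_pos: [0.4197, 0.3326, 0.2224]
eef_rot: [0.369, 0.603, -0.369, 0.603]
ft_force: [-0.7, 0.7, 0.4]
width: 0.031Traceback (most recent call last):
  File "g.py", line 8, in <module>
    go(list(map(float,sys.argv[1:4])))
    ~~^^^^^^^^^^^^^^^^^^^^^^^^^^^^^^^^
  File "g.py", line 7, in go
    print('t',s['time'].round(2),'pos',s['ee_pos'].round(4),'F',s['ft_force'].round(1),'shift',(A.inv().apply(np.array(p)-s['ee_pos'])/.25).round(3),'turn',((A.inv()*B).as_rotvec()/1.5).round(3))
              ^^^^^^^^^^^^^^^
AttributeError: 'float' object has no attribute 'round'
```

```bash
sed -i "s/s\['time'\].round(2)/round(s['time'],2)/; s/s\['ee_pos'\].round/np.array(s['ee_pos']).round/; s/s\['ft_force'\].round/np.array(s['ft_force']).round/" g.py
python3 g.py .567 .103 .225
```

```text
t 0.9 pos [0.4197 0.3326 0.2224] F [-0.7  0.7  0.4] shift [-0.011  0.106  1.086] turn [ 0.423 -0.     0.   ]
```

```bash

python3 -m pendant '-.01 .1 1 .42 0 0;-.01 .1 1 .42 0 0;-.01 .1 1 .42 0 0;-.01 .1 1 .42 0 0;-.01 .1 1 .42 0 0;-.01 .1 1 .42 0 0;-.01 .1 1 .42 0 0;-.01 .1 1 .42 0 0'
python3 g.py .567 .103 .225
python3 - <<'E'
from h import *
im,d,P=cloud("wrist");np.savez('w.npz',im=im,d=d,P=P);cv2.imwrite('pics/w.png',im)
E
```

```text
time: 1.7
ee_pos: [0.5555, 0.1239, 0.2246]
eef_rot: [-0.537, -0.461, 0.537, -0.46]
ft_force: [-0.0, 0.5, -0.6]
width: 0.0002
t 1.7 pos [0.5555 0.1239 0.2246] F [-0.   0.5 -0.6] shift [-0.002  0.058  0.076] turn [ 0.005 -0.     0.001]
```

View pics/w.png

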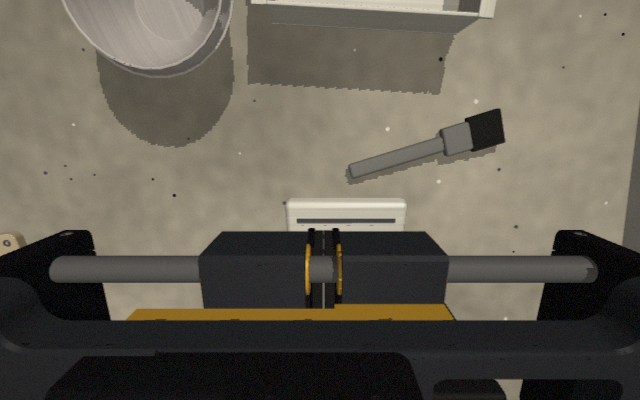

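The wrist view shows the pad's outer edge at row 200, from column 286 to 406, level with the picture. I take its ends to check the pad's centre and yaw.

```bash
python3 - <<'E'
from h import *
z=np.load('w.npz');P=z['P']
m=(P[...,2]>.14)&(P[...,2]<.2)&(z['d']>0);m[:190]=0;m[231:]=0;m[:,:270]=0;m[:,420:]=0
a=[];
for c in (292,320,346,372,400):
    v=np.where(m[:,c])[0]; print(c,v.min(),v.max(),P[v.min()+2,c].round(4),P[v.max()-4,c].round(4))
for v in (210,226):
    c=np.where(m[v])[0];print(v,c.min(),c.max(),P[v,c.min()+1].round(4),P[v,c.max()-1].round(4))
E
```

```text
292 198 230 [0.5339 0.1405 0.168 ] [0.5302 0.1195 0.169 ]
320 198 229 [0.5556 0.1369 0.1671] [0.5524 0.1167 0.1684]
346 198 230 [0.5758 0.1337 0.1669] [0.5729 0.1128 0.1687]
372 198 230 [0.596  0.1308 0.1676] [0.5935 0.1098 0.1689]
400 198 230 [0.6176 0.1277 0.1683] [0.6157 0.1063 0.1688]
210 286 406 [0.5289 0.1336 0.1704] [0.6201 0.1199 0.1713]
226 287 403 [0.5267 0.1195 0.1676] [0.6175 0.1057 0.168 ]
```

```bash
python3 g.py .571 .104 .185
```

```text
t 1.75 pos [0.5554 0.124  0.2247] F [-0.2 -0.1 -0.2] shift [0.159 0.074 0.07 ] turn [ 0.006 -0.     0.001]
```

```bash
python3 -m pendant '0 .074 .07 0 0 0;.08 .074 .07 0 0 0;.16 .074 .07 0 0 0;.16 .074 .07 0 0 0;.18 .074 .07 0 0 0;.2 .074 .07 0 0 0;.22 .074 .07 0 0 0;.235 .074 .07 0 0 0'
python3 g.py .571 .104 .107
```

```text
time: 2.55
ee_pos: [0.5722, 0.1023, 0.1669]
eef_rot: [0.538, 0.46, -0.537, 0.46]
ft_force: [-2.2, 1.0, 8.1]
width: 0.0006
t 2.55 pos [0.5722 0.1023 0.1669] F [-2.2  1.   8.1] shift [ 0.24  -0.006 -0.006] turn [ 0.004 -0.001 -0.001]
```

```bash
python3 -m pendant '.015 0 0 0 0 0;.03 0 0 0 0 0;.045 0 0 0 0 0;.06 0 0 0 0 0;.075 0 0 0 0 0;.09 0 0 0 0 0;.105 0 0 0 0 0;.12 0 0 0 0 0'
python3 -m pendant '.015 0 0 0 0 0;.03 0 0 0 0 0;.045 0 0 0 0 0;.06 0 0 0 0 0;.075 0 0 0 0 0;.09 0 0 0 0 0;.1 0 0 0 0 0;.11 0 0 0 0 0'
python3 g.py .571 .104 .107
```

```text
time: 3.35
ee_pos: [0.5729, 0.1034, 0.1376]
eef_rot: [0.539, 0.46, -0.536, 0.46]
ft_force: [-0.0, 4.5, 6.2]
width: 0.0005
time: 4.15
ee_pos: [0.573, 0.1024, 0.1117]
eef_rot: [0.539, 0.46, -0.536, 0.46]
ft_force: [-14.0, 0.9, 41.9]
width: 0.0005
t 4.15 pos [0.573  0.1024 0.1117] F [-14.    0.9  41.9] shift [ 0.019 -0.009 -0.005] turn [ 0.003 -0.002 -0.002]
```

```bash
python3 -m pendant '-.004 0 0 0 0 0;-.004 0 0 0 0 0'
python3 - <<'E'
from h import *
im,d,P=cloud("scene");cv2.imwrite('pics/s2.png',cv2.resize(im[60:340,140:460],None,fx=2,fy=2))
z0=np.load('scene.npz')['P']
q=P[(P[...,0]>.35)&(P[...,0]<.72)&(P[...,1]<-.0)&(P[...,1]>-.33)&(P[...,2]>.24)&(d>0)]
# lid normal via plane fit
dark=q[q[:,2]<.5];c=dark.mean(0);u,s,v=np.linalg.svd(dark-c,full_matrices=False);print(len(q),q[:,2].max(),v[2],s,'tilt',np.arccos(abs(v[2][2])))
st=r.read_state();print(st['time'],st['ee_pos'],st['ft_force'])
E
```

```text
time: 4.35
ee_pos: [0.5729, 0.1024, 0.1123]
eef_rot: [0.539, 0.46, -0.536, 0.46]
ft_force: [-4.9, 1.7, 19.2]
width: 0.0001
6756 0.4105605905992312 [-0.09230024 -0.76689534  0.63510015] [5.87353358 5.09485093 0.59867074] tilt 0.8826581533611065
4.4 [0.57287285 0.10238057 0.11225017] [-4.5367212   1.96395722 19.94461695]
```

View pics/s2.png

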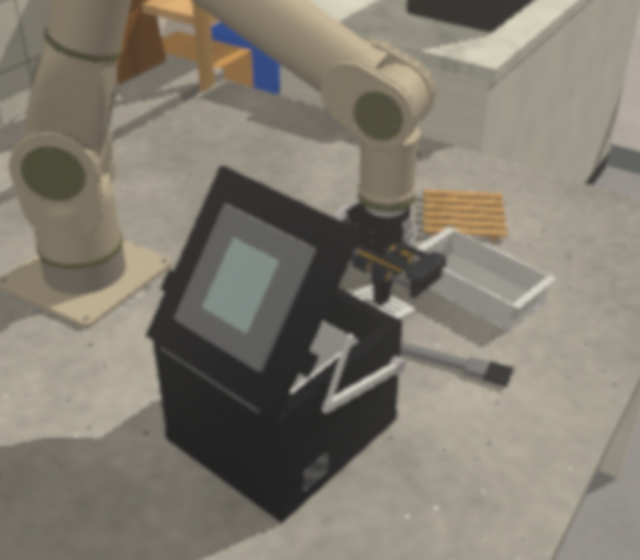

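The lid stands open at about 0.88 rad measured, which is 0.9 within error. The force rises steeply, so the lever is at its stop. The finger is on the pad, at (385,295) in the crop, clear of the lid. I hold for about 2.4 s and then let it up slowly.

```bash

for i in 1; do :; done
python3 -m pendant '.002 0 0 0 0 0;.002 0 0 0 0 0;.002 0 0 0 0 0;.002 0 0 0 0 0;.002 0 0 0 0 0;.002 0 0 0 0 0;.002 0 0 0 0 0;.002 0 0 0 0 0'
python3 -m pendant '0 0 0 0 0 0;0 0 0 0 0 0;0 0 0 0 0 0;0 0 0 0 0 0;0 0 0 0 0 0;0 0 0 0 0 0;0 0 0 0 0 0;0 0 0 0 0 0'
python3 -m pendant '0 0 0 0 0 0;0 0 0 0 0 0;0 0 0 0 0 0;0 0 0 0 0 0;0 0 0 0 0 0;0 0 0 0 0 0;0 0 0 0 0 0;0 0 0 0 0 0'
python3 -m pendant '-.008 0 0 0 0 0;-.016 0 0 0 0 0;-.024 0 0 0 0 0;-.032 0 0 0 0 0;-.04 0 0 0 0 0;-.048 0 0 0 0 0;-.056 0 0 0 0 0;-.064 0 0 0 0 0'
```

```text
time: 5.2
ee_pos: [0.5729, 0.1024, 0.1121]
eef_rot: [0.539, 0.46, -0.536, 0.46]
ft_force: [-7.0, 2.6, 23.5]
width: 0.0001
time: 6.0
ee_pos: [0.5729, 0.1024, 0.1122]
eef_rot: [0.539, 0.46, -0.536, 0.46]
ft_force: [-7.0, 1.4, 23.2]
width: 0.0004
time: 6.8
ee_pos: [0.5729, 0.1024, 0.1121]
eef_rot: [0.539, 0.46, -0.536, 0.46]
ft_force: [-6.6, 1.4, 23.9]
width: 0.0006
time: 7.6
ee_pos: [0.5717, 0.1017, 0.1255]
eef_rot: [0.537, 0.46, -0.537, 0.459]
ft_force: [0.4, 3.6, 3.7]
width: 0.0005
```

Force 3.7 N, so the finger is still on the pad and rising at 20 mm/s. I go on at that rate.

```bash

python3 -m pendant '-.008 0 0 0 0 0;-.016 0 0 0 0 0;-.024 0 0 0 0 0;-.032 0 0 0 0 0;-.04 0 0 0 0 0;-.048 0 0 0 0 0;-.056 0 0 0 0 0;-.064 0 0 0 0 0'
python3 -m pendant '-.008 0 0 0 0 0;-.016 0 0 0 0 0;-.024 0 0 0 0 0;-.032 0 0 0 0 0;-.04 0 0 0 0 0;-.048 0 0 0 0 0;-.056 0 0 0 0 0;-.064 0 0 0 0 0'
python3 -m pendant '-.006 0 0 0 0 0;-.012 0 0 0 0 0;-.018 0 0 0 0 0;-.024 0 0 0 0 0;-.03 0 0 0 0 0'
```

```text
time: 8.4
ee_pos: [0.5717, 0.1012, 0.1415]
eef_rot: [-0.537, -0.459, 0.538, -0.459]
ft_force: [-0.7, 2.8, 4.5]
width: 0.0003
time: 9.2
ee_pos: [0.5719, 0.101, 0.1575]
eef_rot: [-0.538, -0.459, 0.538, -0.46]
ft_force: [-1.3, -3.3, 4.4]
width: 0.0004
time: 9.7
ee_pos: [0.5717, 0.1014, 0.1649]
eef_rot: [-0.537, -0.459, 0.537, -0.46]
ft_force: [0.4, -3.8, 4.6]
width: 0.0003
```

```bash

python3 -m pendant '-.004 0 0 0 0 0;-.008 0 0 0 0 0;-.012 0 0 0 0 0;-.016 0 0 0 0 0'
python3 -m pendant '-.004 0 0 0 0 0;-.008 0 0 0 0 0;-.012 0 0 0 0 0;-.016 0 0 0 0 0'
python3 -m pendant '-.004 0 0 0 0 0;-.008 0 0 0 0 0;-.012 0 0 0 0 0;-.016 0 0 0 0 0'
```

```text
time: 10.1
ee_pos: [0.5717, 0.1014, 0.1688]
eef_rot: [-0.537, -0.46, 0.537, -0.459]
ft_force: [-1.0, -5.3, 4.2]
width: 0.0007
time: 10.5
ee_pos: [0.5715, 0.102, 0.1726]
eef_rot: [-0.537, -0.46, 0.537, -0.459]
ft_force: [0.1, 0.3, 0.4]
width: 0.0006
time: 10.9
ee_pos: [0.5718, 0.1014, 0.1769]
eef_rot: [0.538, 0.46, -0.537, 0.459]
ft_force: [-0.1, 0.3, 0.4]
width: 0.0004
```

The contact force fell to zero at rest height, about 0.17. I back off clear and check.

```bash

python3 -m pendant '-.1 0 0 0 0 0;-.2 0 0 0 0 0;-.3 0 0 0 0 0;-.3 0 -.25 0 0 0;-.3 0 -.4 0 0 0;-.3 0 -.5 0 0 0;-.3 0 -.5 0 0 0;-.3 0 -.5 0 0 0'
python3 - <<'E'
from h import *
im,d,P=cloud("top");cv2.imwrite('pics/t2.png',im);z=np.load('top.npz')
for n,(u0,u1,v0,v1),lo,hi in(("pad",(290,352,160,210),.12,.2),("lid",(335,470,135,262),.205,.26)):
  for Q in(z['P'],P):
    q=Q[v0:v1,u0:u1].reshape(-1,3);q=q[(q[:,2]>lo)&(q[:,2]<hi)];print(n,len(q),q.mean(0).round(4))
print(r.read_state()['ee_pos'],r.read_state()['ft_force'])
E
```

```text
time: 11.7
ee_pos: [0.5911, 0.2247, 0.2515]
eef_rot: [-0.537, -0.46, 0.538, -0.46]
ft_force: [0.4, 0.1, -0.8]
width: 0.0007
pad 1529 [0.5628 0.0718 0.1575]
pad 1535 [0.5628 0.0717 0.1575]
lid 9752 [ 0.5289 -0.1274  0.2217]
lid 9760 [ 0.529  -0.1274  0.2216]
[0.59137274 0.22358252 0.25178971] [-0.43851572  0.88800014  0.28910349]
```

View pics/t2.png

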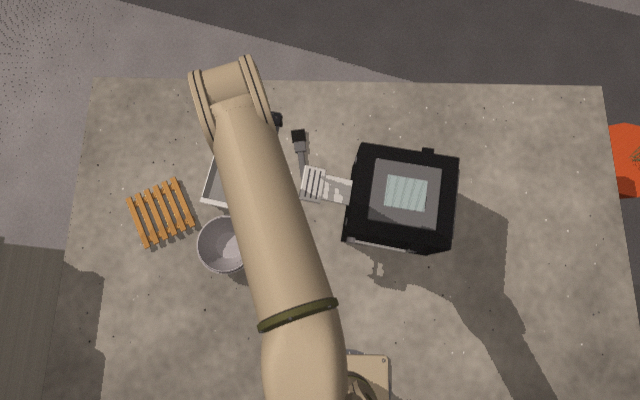

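The lid (405,198) and lever pad (312,184) are back at their starting heights to within 0.1 mm. The brush, bowls, pan and trivet are where they were, and the gripper touches nothing.

```bash
python3 -c "
from bench import close_job;print(close_job())"
```

```text
the job is handed in; nothing more can be done
None
```

The lever was pressed down to its stop, held there, let up slowly and left clear. The job was handed in at about 11.8 s.

- **Press:** I pressed the pad down with the shut fingertips. The force rose steeply to about 42 N at the stop, and I then eased it to about 23 N. The picture showed the lid at about 0.88 rad, against a nominal 0.9. I put the difference down to the plane fit over the lid's raised middle.
- **Hold:** The lever stayed at the stop for about 2.6 s.
- **Release:** I let it up at 10–20 mm/s over about 3.5 s. Every reading on the way up showed about 4 N on the pad until the force dropped to zero at its rest height. I read the force only between moves, so brief gaps in contact would not show.
- **Final checks:** From above, the lid and pad heights match the start to 0.1 mm, and the wrist force is about zero. The trivet, bowls, brush and pan look unmoved, though the arm hid part of the pan and bowls in that last view. None of the checks failed.

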